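Lock the bayonet cap on the lap grinder's filter pot and switch the grinder on

TASK

Close the grinder's water filter pot with its bayonet cap: lower the lugs through the slots, push down against the spring, turn the cap clockwise (seen from above) about a quarter turn and let it spring up fully home into the locking notches. Only then throw the toggle switch fully over to its other side, to start the grinder. Let go of everything and leave the other things on the bench where they are.

Things in the scene. Friction and masses are not known exactly. Their poses are not given: they have to be found in the camera images.
- cap_grip (a point): Loose bayonet cap, bare metal, 81 mm tall, 0.15 to 0.31 kg, standing upright. This point is on its axis in the flat grip bar on its top, 64 mm above its underside; z up. The bar is 66 mm long (along x, parallel to the lugs), 18 mm wide (along y) and spans 37 to 81 mm above the underside. A half turn of the cap makes no difference.
- cap_nose (a point): Centre of the cap's underside. The cap's round core is 59 mm in diameter from 6 to 34 mm above this point; the lowest 6 mm taper to 48 mm diameter.
- cap_lug (a point): Outer end of the cap's +x lug; its twin is opposite on -x. The two steel lugs reach 41 mm from the axis, are 14 mm wide, and span 10 to 20 mm above the underside.
- pot_mouth (a point): Fixed grey round filter pot, 116 mm outside diameter, open top with a bare metal lip 10 mm thick, its rim 80 mm above the bench. This point is the centre of the mouth, level with the lip's top; z up. The lip leaves a round hole 64 mm in diameter, with two entry slots opposite each other along +x and -x. The cap goes in with its x along this x (either way round).
- pot_slot (a point): Middle of the +x entry slot, level with the lip's top, 39 mm from the axis. Each slot is about 21 mm wide at the hole's edge and reaches to 46 mm from the axis; a lug has about 6 degrees of play either way. A stop prevents turning anticlockwise from the slots.
- pot_lock (a point): Centre of the mouth again, but its x axis points along the two locking notches, 80 degrees clockwise of the slots. The notches are 5 mm deep in the lip's underside; between slot and notch the lip is full thickness for 40 degrees; past the notch is an end stop. Home: cap's x along this x (either way round), underside 25 mm below the lip's top, grip point 39 mm above it.
- plunger (a joint): Spring plunger in the pot, a black disc 54 mm in diameter, in m: 0 is up (16 mm below the lip's top), 0.020 bottomed. It meets the cap's underside. Spring force 4 N at 0, 8 N at 0.009 (cap home), 10.3 N at 0.014. The cap can turn only with its underside 30 mm or more below the lip's top (joint 0.014; 0.016 to 0.017 is good).
- switch (a joint): Angle of the toggle lever in rad: 0 is off (leaning to the base's -x side), 1.0 is on (leaning as far to the base's +x side). It stays where it is left; about 1.5 N at the tip moves it.
- switch_tip (a point): Centre of the ball (23 mm diameter) at the end of the lever, 75 mm from the pivot; the lever is a 13 mm thick round bar. It swings in the x-z plane of the switch base.
- switch_pivot (a point): Pivot of the lever on the fixed dark brown bakelite switch base (100 mm along x, 70 mm along y, 28 mm high; a hump of 19 mm radius round the pivot reaches 45 mm above the bench). 30 mm above the bench; z up; x is the direction in which the lever is thrown to switch on.
- glass_button: Bystander: cranberry glass button, domed disc 64 mm in diameter, 16 mm high. Origin under its centre.
- lens: Bystander: clear lens, 76 mm in diameter, 13 mm high. Origin under its centre.
- lifter: Bystander: rubber suction lifter, cup 80 mm in diameter with a black grip bar 85 mm long along x, 50 mm high. Origin under its centre.
- calliper: Bystander: flat steel calliper 190 mm long along its x, 8 mm high. Origin under the middle of its beam.
- dressing_block: Bystander: grey stone dressing block 100 x 42 x 26 mm, long along x. Origin under its centre.
- grit_jar: Bystander: jar of 68 mm diameter, 85 mm high. Origin under its centre.
- brush: Bystander: wooden brush 170 mm long along its x. Origin under its middle.
Mind the look-alikes: they are no part of the job. Leave any pink, turquoise or yellow look-alike of the part that bears cap_grip alone.

How it is judged:
By the outcome, as a careful person would: the job done as asked, in the order asked, and still so for the second after the job is handed in, with the robot touching nothing.
It also fails if it takes over 58 s, if anything falls off the work surface, if the arm or the gripper's body presses on something with over 40 N, if the wrist force passes 120 N, or if a joint passes its speed limit or range.

ROBOT

A 6-joint arm with a two-finger parallel gripper is mounted at the origin on the work surface. World frame = base frame: x ahead of the robot, y to its left, z up, the work surface at z = 0. Lengths are in m, angles in degrees, forces in N, time in s.
With the tool pointing down it reaches from about 0.35 to 0.85 m from the base axis. Payload 8.1 kg.
Tool frame: the origin (TCP) lies midway between the tips of the shut fingers; the grasp point (between the pads) lies 19 mm behind it; z points along the fingers, y is the direction in which the jaws open and shut (so a half turn about z gives the same grasp; the last joint's range is limited). The gripper opens to 93 mm and grips with 3 to 60 N. Pads are 15 mm wide; open, the fingers measure 128 mm over their backs; the gripper's body (75 mm by 188 mm) begins 65 mm behind the grasp point.
Start: joints at [-73.419, 7.471, 85.268, -0, 87.261, -4.893], TCP at [0.22, -0.558, 0.219] pointing down, gripper open.
Joint ranges: [-169.43, 169.43], [-51.17, 129.36], [1.28, 143.12], [-76.62, 256.62], [0, 156.53], [-152.29, 152.29]. Speed limits (degrees/s): [136.94, 136.94, 159.86, 180, 180, 180].

INTERFACE

Orientations are given as [roll, pitch, yaw] about the fixed x, y, z axes, in that order (R = Rz(yaw) Ry(pitch) Rx(roll)).
In Python, from station import bot, fingers, imaging, workorder gives the robot as it stands. Calls block until the motion is done:
- bot.movep(position, orientation): joint-space move of the TCP to a pose.
- bot.move_straight(position, rate=0.15, orientation=None, f_stop=None): straight line of the TCP; orientation=None keeps the orientation; rate is the mean speed in m/s. With f_stop (N) it stops when the force on the tool has changed by that much, and returns True; else False.
- bot.move_j(angles): joint-space move.
- fingers.grip(opening, force=None): opening from 0.0 (shut) to 1.0 (fully open); force is the grip in N (None keeps the last); returns when the fingers have stopped.
- bot.wait(seconds).
- bot.solve_ik(position, orientation): joint angles nearest the present ones, or None.
- bot.state(): the state.
- imaging.read_camera(name): name is "scene" or "top" or "wrist"; returns the picture (480x640x3 uint8, blue, green, red); there is no depth.
- imaging.camera_info(name): a dict with "camera_matrix" (3x3 intrinsics, pixels), "dist_coeffs" ([k1, k2, p1, p2, k3] as OpenCV has them; the pictures are not rectified), "rvec" (rotation vector, rad) and "tvec" (3), from world to camera coordinates, as OpenCV has them; the wrist camera has in their place "mount" (4x4, takes a point from camera to tool coordinates, whose origin is the TCP and whose axes are the flange's). Camera axes: x right, y down, z forward; pixel columns grow to the right and rows downward; lengths in m; the calibration is good to about 2 mm. A picture is of the moment at which its call begins: read the wrist's pose just before it. camera_info takes no time and is no camera call.
A pose or a line that the arm cannot do raises bot.IKError and nothing moves.
- workorder.sign_off(): hands the job in, once; it reports no verdict.
The state is a dict: "t": time; "q": joint angles; "dq": joint speeds; "joint_efforts": joint torques, N m; "ee_pos": TCP position; "eef_rot": TCP orientation; "contact_force": force on the tool from outside, world axes, zero at the start; "wrist_torque": the same for the moment, N m; "gripper_width": opening from 0.0 (shut) to 1.0 (fully open).
Only numpy, scipy, OpenCV 4.12 (cv2) and the standard library are available. Lean on these libraries where they do the work, as an engineer would, in place of code of your own. Each camera call takes 0.05 s, during which the arm holds its last target.

## Working session

There is one attempt and no reset: what is moved stays moved. The work goes in short steps, each a Python script; the robot and the scene stay as the last script left them, time stands still between calls to the robot, and variables do not carry over. Pictures are saved under pics/ and viewed, and the job is handed in when it is done.

```bash
ls; mkdir -p pics; python3 - <<'E'
from station import bot, fingers, imaging, workorder
import cv2
for n in ("scene","top"):
    im=imaging.read_camera(n); cv2.imwrite(f"pics/{n}0.png",im)
    i=imaging.camera_info(n); print(n,i)
print(imaging.camera_info("wrist"))
print(bot.state())
E
```

```text
pics
scene {'camera_matrix': array([[479.66969792,   0.        , 318.7915423 ],
       [  0.        , 479.66969792, 231.99329921],
       [  0.        ,   0.        ,   1.        ]]), 'dist_coeffs': array([-0.1062121,  0.       ,  0.       ,  0.       ,  0.       ]), 'rvec': array([ 1.30826205,  2.34609633, -0.87118008]), 'tvec': array([ 0.2991883 , -0.25853902,  1.46666921])}
top {'camera_matrix': array([[602.31097613,   0.        , 325.5412665 ],
       [  0.        , 602.31097613, 238.81878806],
       [  0.        ,   0.        ,   1.        ]]), 'dist_coeffs': array([-0.05610679,  0.        ,  0.        ,  0.        ,  0.        ]), 'rvec': array([ 2.11770144, -2.18137358,  0.16653812]), 'tvec': array([-0.01882565,  0.49774118,  1.42843773])}
{'camera_matrix': array([[402.10595486,   0.        , 321.61889876],
       [  0.        , 402.10595486, 237.78280927],
       [  0.        ,   0.        ,   1.        ]]), 'dist_coeffs': array([-0.02051023,  0.        ,  0.        ,  0.        ,  0.        ]), 'mount': array([[ 1.10359479e-03, -9.57499579e-01, -2.88432554e-01,
         8.0
[... 234 characters left out ...]
000e+00,
         1.00000000e+00]])}
{'t': 0.1, 'q': array([-7.34177142e+01,  7.51061102e+00,  8.53227843e+01, -6.87407984e-04,
        8.72618726e+01, -4.89249457e+00]), 'dq': array([-0.04089365, -0.09383094, -0.04179784, -0.10893391,  0.05419819,
       -0.07172597]), 'joint_efforts': array([ 1.05029155e-04, -5.61342037e+01, -4.93097341e+01,  7.69237569e-02,
        2.90797069e-02, -4.26918439e-05]), 'ee_pos': array([ 0.21952979, -0.55784403,  0.21769657]), 'eef_rot': array([-1.79905021e+02, -7.44098376e-03,  2.14748076e+01]), 'contact_force': array([-0.35155211,  0.65150852,  0.06267991]), 'wrist_torque': array([-0.0287845 , -0.01583178, -0.05391844]), 'gripper_width': 1.0036018741775015}
```

View pics/scene0.png

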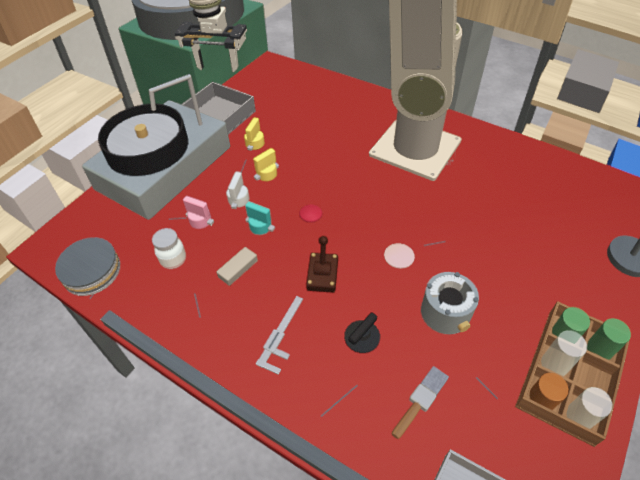

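View pics/top0.png

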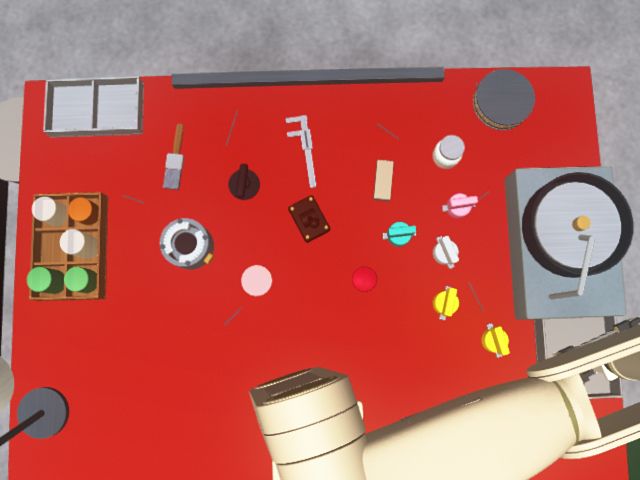

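Candidates for the cap in the top picture: white/bare metal (446,251), pink (459,205), turquoise (400,234), yellow (446,303) and yellow (495,341). The bare metal one at (446,251) fits the description. I'll confirm it in an enlarged crop.

```bash
cat > h.py <<'E'
import numpy as np, cv2
from scipy.spatial.transform import Rotation as R
from station import bot, fingers, imaging, workorder
def cam(n,st=None):
    i=imaging.camera_info(n); K=i["camera_matrix"]; d=i["dist_coeffs"]
    if n!="wrist":
        return K,d,cv2.Rodrigues(i["rvec"])[0],np.array(i["tvec"])
    T=np.eye(4); T[:3,:3]=R.from_euler('xyz',st["eef_rot"],degrees=True).as_matrix(); T[:3,3]=st["ee_pos"]
    W=np.linalg.inv(T@i["mount"]); return K,d,W[:3,:3],W[:3,3]
def unproj(c,px,z):
    K,d,r,t=c
    p=cv2.undistortPoints(np.array(px,float).reshape(-1,1,2),K,d).reshape(-1,2)
    ray=np.c_[p,np.ones(len(p))]@r; o=-r.T@t
    return o+ray*((z-o[2])/ray[:,2:3])
def proj(c,P):
    K,d,r,t=c
    return cv2.projectPoints(np.array(P,float).reshape(-1,3),cv2.Rodrigues(r)[0],t,K,d)[0].reshape(-1,2)
def crop(im,x0,y0,w,h,s,name):
    c=cv2.resize(im[y0:y0+h,x0:x0+w],None,fx=s,fy=s,interpolation=cv2.INTER_CUBIC); cv2.imwrite("pics/"+name,c)
E
python3 - <<'E'
from h import *
im=cv2.imread("pics/top0.png"); 
a=cv2.resize(im[215:285,406:486],None,fx=5,fy=5,interpolation=2)
b=cv2.resize(im[208:278,146:226],None,fx=5,fy=5,interpolation=2)
cv2.imwrite("pics/c1.png",np.hstack([a,b]))
im=cv2.imread("pics/scene0.png"); 
a=cv2.resize(im[165:225,200:280],None,fx=5,fy=5,interpolation=2)
b=cv2.resize(im[230:290,285:365],None,fx=5,fy=5,interpolation=2)
cv2.imwrite("pics/c2.png",np.hstack([a,b]))
c=cam("top")
print(unproj(c,[(446,251)],.06),unproj(c,[(186,243)],.08),unproj(c,[(310,218)],.03))
E
```

```text
[[ 0.45564716 -0.32068807  0.06      ]] [[0.490197   0.29642076 0.08      ]] [[0.55066237 0.00295735 0.03      ]]
```

View pics/c1.png

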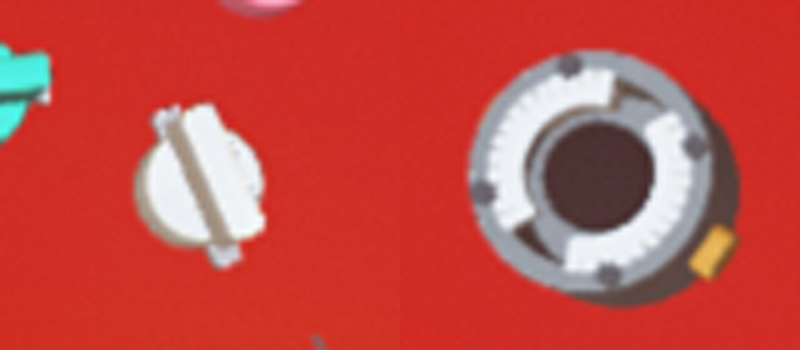

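View pics/c2.png

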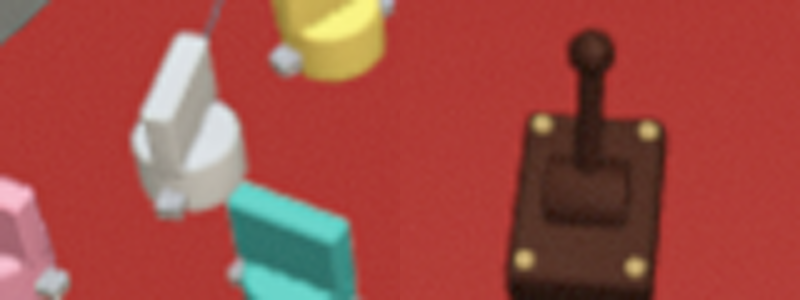

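Crop c1 and c2 show the cap at (446,251) is bare metal with a bar and two steel lugs, so it's the right one. The neighbours are clearly coloured. The pot slots are at the upper right and lower left of its mouth. Next I'll take wrist close-ups.

```bash
python3 - <<'E'
from h import *
c=cam("top")
l=unproj(c,[(439,238.6),(451,266.4)],.018); d=l[0]-l[1]; print("lug",l, l.mean(0),np.degrees(np.arctan2(d[1],d[0])))
s=unproj(c,[(146+235/5,208+95/5),(146+135/5,208+243/5)],.08); d=s[0]-s[1]; print("slot",s,s.mean(0),np.degrees(np.arctan2(d[1],d[0])))
bot.movep([.455,-.32,.2],[180,0,23])
st=bot.state(); im=imaging.read_camera("wrist"); cv2.imwrite("pics/w1.png",im); np.save("w1.npy",st,allow_pickle=True); print(st["t"],st["ee_pos"],st["eef_rot"],st["q"])
bot.movep([.49,.296,.22],[180,0,145])
st=bot.state(); im=imaging.read_camera("wrist"); cv2.imwrite("pics/w2.png",im); np.save("w2.npy",st,allow_pickle=True); print(st["t"],st["ee_pos"],st["eef_rot"],st["q"])
im=imaging.read_camera("top"); cv2.imwrite("pics/top1.png",im)
E
```

```text
lug [[ 0.49205173 -0.31405262  0.018     ]
 [ 0.42225293 -0.33973814  0.018     ]] [ 0.45715233 -0.32689538  0.018     ] 20.20329608106275
slot [[0.52800409 0.27991771 0.08      ]
 [0.45875326 0.32704924 0.08      ]] [0.49337867 0.30348348 0.08      ] -34.23887196757468
1.3667 [ 0.45455895 -0.32091122  0.20008952] [1.79974890e+02 1.78011007e-02 2.29535690e+01] [-4.04825774e+01  1.25013988e+00  9.37465122e+01 -2.72552129e-02
  8.49888497e+01  2.65662270e+01]
3.625 [0.49046045 0.29515029 0.21992495] [-1.79987002e+02  1.18088119e-02  1.44902115e+02] [ 2.59181172e+01  3.19223448e+00  8.96792106e+01 -1.66491136e-02
  8.71342031e+01 -2.89831628e+01]
```

View pics/w1.png

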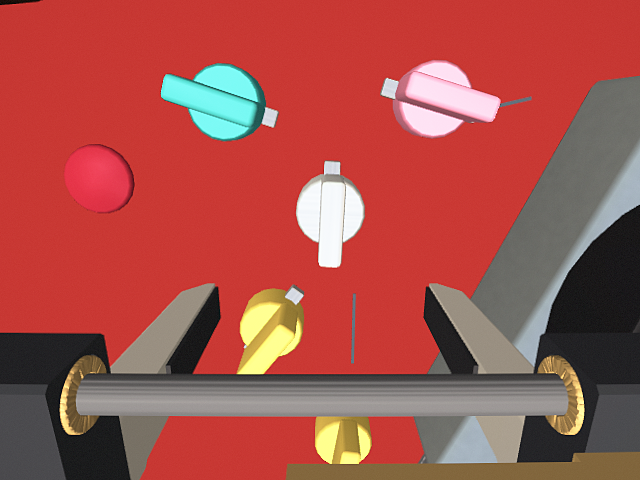

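View pics/w2.png

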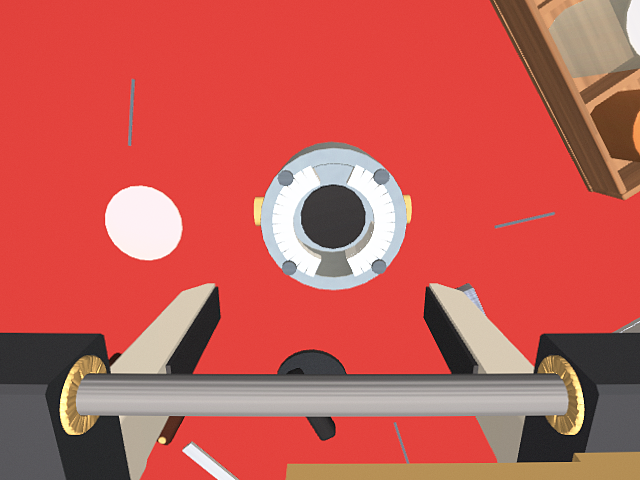

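w1 shows the bare cap at about (330,210), nearly aligned with the tool. w2 shows the pot mouth at about (334,217), with slots near 12 and 6 o'clock. I'll enlarge both to measure.

```bash
python3 - <<'E'
from h import *
crop(cv2.imread("pics/w1.png"),270,150,120,125,5,"w1c.png")
crop(cv2.imread("pics/w2.png"),250,135,170,165,4,"w2c.png")
E
```

```text
(no output)
```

View pics/w1c.png

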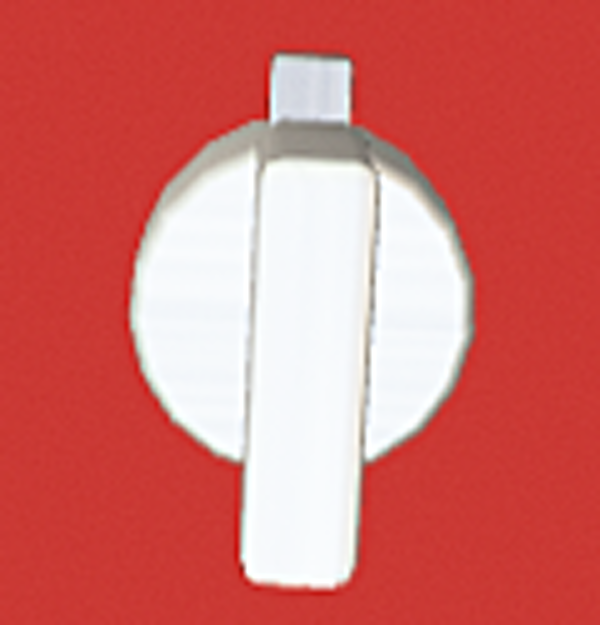

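View pics/w2c.png

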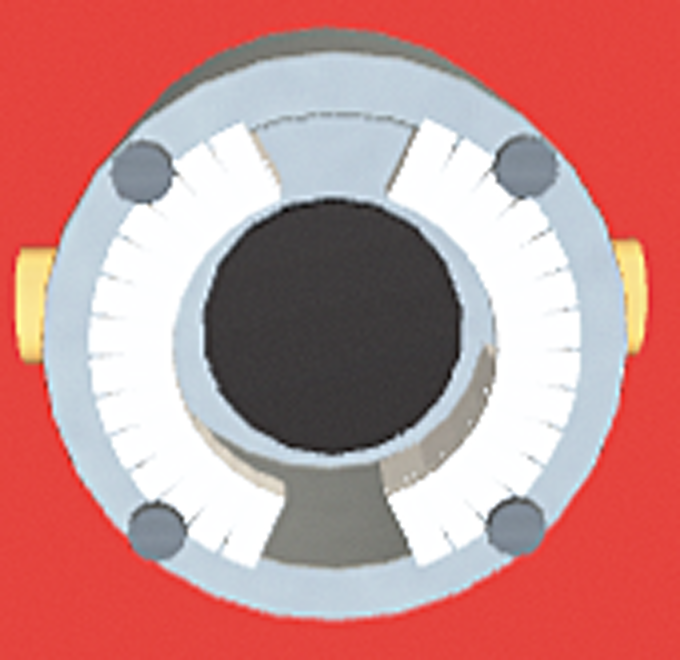

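```bash
python3 - <<'E'
from h import *
def up(P,x0,y0,s): return (np.array(P,float)+.5)/s-.5+[x0,y0]
st=np.load("w1.npy",allow_pickle=True).item(); c=cam("wrist",st)
# cap: bar top corners (z .081)
U=lambda P,z:unproj(c,up(P,270,150,5),z)
yaw=lambda d:np.degrees(np.arctan2(d[1],d[0]))
b=U([(262,158),(378,162),(242,583),(354,585)],.081)
print("bar",b[:,:2],b.mean(0),yaw(b[0]+b[1]-b[2]-b[3]),np.linalg.norm(b[0]-b[2]),np.linalg.norm(b[0]-b[1]))
l=U([(274,57),(350,60)],.020); print("lug",l.mean(0))
k=U([(131,310),(473,310)],.034); print("core",k.mean(0),np.linalg.norm(k[0]-k[1]))
st=np.load("w2.npy",allow_pickle=True).item(); c=cam("wrist",st)
U=lambda P,z:unproj(c,up(P,250,135,4),z)
q=U([(250,130),(416,128),(262,567),(412,560),(280,197),(388,197),(285,492),(386,492)],.08)
print("slots");print(q[:,:2])
print(q[:4].mean(0),q[4:].mean(0),yaw(q[0]+q[1]-q[2]-q[3]),yaw(q[4]+q[5]-q[6]-q[7]))
r=U([(45,336),(628,336),(336,52),(336,619)],.08);print("rim",(r[0]+r[1])/2,(r[2]+r[3])/2,np.linalg.norm(r[0]-r[1]),np.linalg.norm(r[2]-r[3]))
r=U([(90,340),(580,340)],.08);print("lip",r.mean(0),np.linalg.norm(r[0]-r[1]))
r=U([(174,340),(495,340)],.08);print("hole",r.mean(0),np.linalg.norm(r[0]-r[1]))
E
```

```text
bar [[ 0.48790612 -0.30672028]
 [ 0.49384847 -0.32216009]
 [ 0.42728441 -0.32919733]
 [ 0.43363114 -0.34496077]] [ 0.46066753 -0.32575962  0.081     ] 20.540696247767748 0.06465454211144833 0.01654385791692358
lug [ 0.49829437 -0.31160013  0.02      ]
core [ 0.46016495 -0.32590973  0.034     ] 0.057985871639659466
slots
[[0.45029601 0.31405262]
 [0.46800353 0.33998138]
 [0.52413546 0.26455384]
 [0.54049878 0.29059493]
 [0.46396971 0.31137564]
 [0.47583125 0.32830587]
 [0.51350012 0.27777959]
 [0.52521016 0.29449321]]
[0.49573344 0.30229569 0.08      ] [0.49462781 0.30298858 0.08      ] 145.9512610153398 145.72477812456344
rim [0.49273599 0.30471072 0.08      ] [0.49505314 0.30299452 0.08      ] 0.11448624378091332 0.11492113434982809
lip [0.49323451 0.30400678 0.08      ] 0.09627501058411136
hole [0.49317981 0.30392174 0.08      ] 0.06305299076500867
```

```bash
python3 - <<'E'
from h import *
C=[.4605,-.3258]; Y=20.5
bot.movep([*C,.16],[180,0,Y])
fingers.grip(.5,50)
bot.move_straight([*C,.045],rate=.12)
fingers.grip(0,50)
s=bot.state(); print(s["t"],s["gripper_width"]*93,s["ee_pos"],s["eef_rot"],s["contact_force"])
bot.move_straight([*C,.20],rate=.2)
s=bot.state(); print(s["t"],s["gripper_width"]*93,s["contact_force"])
bot.movep([.4945,.303,.20],[180,0,145.8])
s=bot.state(); print(s["t"],s["ee_pos"],s["eef_rot"],s["contact_force"],s["q"])
for n in("wrist","scene","top"): cv2.imwrite(f"pics/{n}2.png",imaging.read_camera(n))
np.save("w3.npy",s,allow_pickle=True)
im=cv2.imread("pics/scene2.png"); crop(im,360,190,150,150,4,"s2c.png")
E
```

```text
8.5417 17.228418809289263 [ 0.46059588 -0.32591094  0.04517182] [ 1.79983751e+02 -7.99992125e-03  2.04994382e+01] [-0.19463437 -0.90430489  1.50592415]
9.4667 17.394837492320452 [ 0.5318064   0.14678193 -0.92648109]
11.7167 [0.49497653 0.30213779 0.19994466] [-1.79987001e+02  1.21242386e-02  1.45697844e+02] [ 1.00011894 -0.07294432 -2.25890669] [ 2.63460422e+01  4.90046560e+00  8.99790301e+01 -1.70008190e-02
  8.51258915e+01 -2.93503547e+01]
```

View pics/wrist2.png

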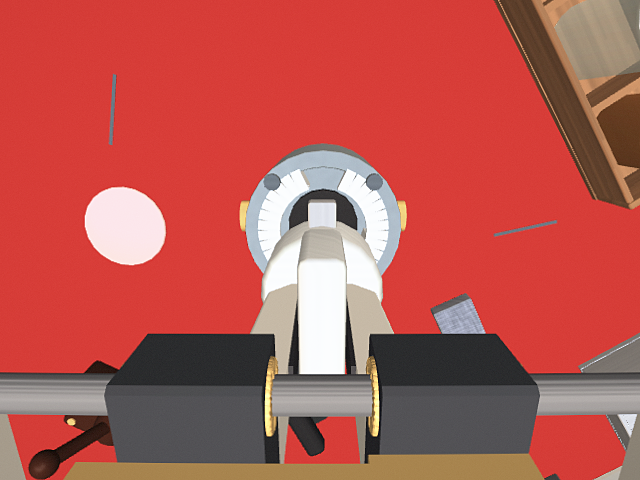

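View pics/s2c.png

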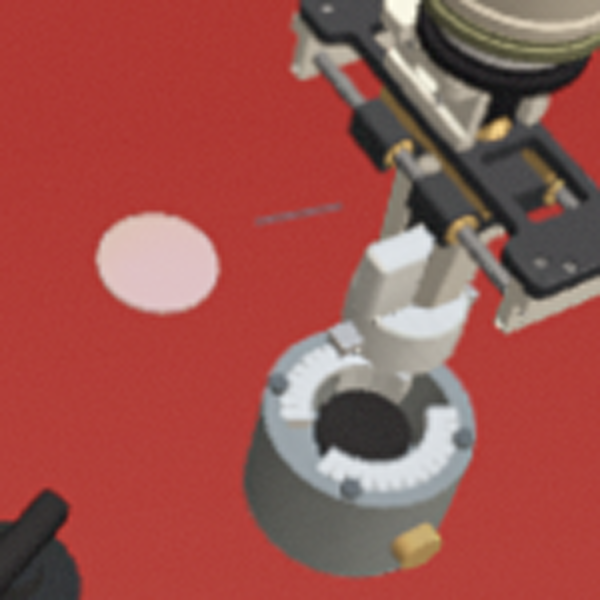

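The lug (centre col 322) lines up with the slot (303–342) and the rim centre (323), so I'll lower it with a force stop.

```bash
python3 - <<'E'
from h import *
P=[.4945,.303]
def show(l):
    s=bot.state(); print(l,round(s["t"],2),s["ee_pos"].round(4),s["eef_rot"].round(2),s["contact_force"].round(1),s["wrist_torque"].round(2),round(s["gripper_width"]*93,1))
show("hover")
bot.move_straight([*P,.130],rate=.15); show("above")
h=bot.move_straight([*P,.110],rate=.04,f_stop=10); show(("in1",h))
if not h:
    h=bot.move_straight([*P,.0925],rate=.03,f_stop=25); show(("in2",h))
for n in("scene","wrist"): cv2.imwrite(f"pics/{n}3.png",imaging.read_camera(n))
crop(cv2.imread("pics/scene3.png"),360,190,150,150,4,"s3c.png")
E
```

```text
hover 11.87 [0.495  0.3023 0.2   ] [1.8000e+02 1.0000e-02 1.4571e+02] [-0.3  1.  -1.8] [ 0.01 -0.11  0.02] 17.5
above 12.48 [0.4948 0.303  0.1305] [1.7998e+02 1.0000e-02 1.4579e+02] [ 0.6 -1.  -1.2] [ 0.03 -0.19  0.01] 17.6
('in1', False) 13.13 [0.4944 0.303  0.1099] [-1.7999e+02 -1.0000e-02  1.4580e+02] [-0.2 -0.  -1.5] [-0.02 -0.23  0.02] 17.8
('in2', False) 13.87 [0.4949 0.3032 0.0934] [1.7995e+02 3.0000e-02 1.4581e+02] [-3.8 -1.6  8.8] [-0.37  0.64  0.  ] 17.4
```

View pics/s3c.png

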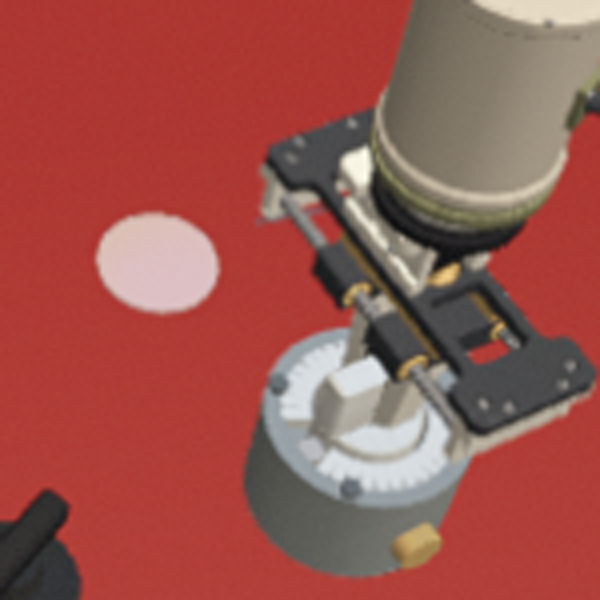

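View pics/wrist3.png

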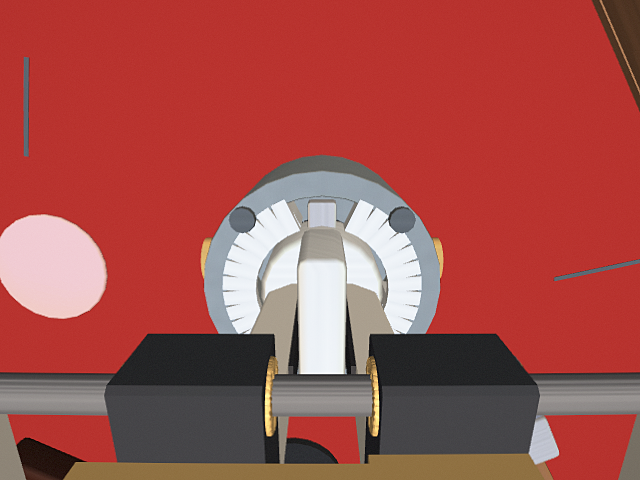

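```bash
python3 - <<'E'
from h import *
P=[.4945,.303]
def show(l):
    s=bot.state(); print(l,round(s["t"],2),s["ee_pos"].round(4),s["eef_rot"].round(2),s["contact_force"].round(1),s["wrist_torque"].round(2),round(s["gripper_width"]*93,1)); return s
bot.move_straight([*P,.0905],rate=.03,f_stop=25); show("down")
for a in (10,25,40,55,70,80):
    bot.movep([*P,.0905],[180,0,145.8-a]); s=show(a)
    if np.abs(s["wrist_torque"]).max()>3: print("STOP");break
for n in("scene","wrist"): cv2.imwrite(f"pics/{n}4.png",imaging.read_camera(n))
crop(cv2.imread("pics/scene4.png"),360,190,150,150,4,"s4c.png")
E
```

```text
down 14.22 [0.4949 0.3032 0.0915] [1.7995e+02 3.0000e-02 1.4580e+02] [-3.1 -1.7 10. ] [-0.48  0.75  0.02] 17.8
10 14.51 [0.4956 0.3036 0.092 ] [1.7984e+02 5.0000e-02 1.3574e+02] [-0.9 -1.1  9.6] [-0.23  0.29 -0.08] 17.5
25 14.87 [0.4961 0.3037 0.0923] [1.7978e+02 2.0000e-02 1.2075e+02] [-0.8 -0.4  9.1] [-0.22  0.09 -0.11] 17.6
40 15.22 [0.4962 0.3036 0.0923] [ 1.7977e+02 -3.0000e-02  1.0575e+02] [-0.2 -0.3  9.3] [-0.25  0.04 -0.03] 18.0
55 15.58 [0.4962 0.3037 0.0923] [ 1.7978e+02 -9.0000e-02  9.0750e+01] [-0.1 -0.7  9.6] [-0.24  0.1  -0.06] 17.7
70 15.94 [0.4962 0.3036 0.0923] [ 1.7982e+02 -1.4000e-01  7.5750e+01] [-0.2 -0.9  9.3] [-0.17  0.11 -0.11] 17.8
80 16.23 [0.4962 0.3037 0.0923] [ 1.7984e+02 -1.7000e-01  6.5740e+01] [ 0.2 -0.4  9.6] [-0.17  0.07 -0.07] 17.7
```

View pics/wrist4.png

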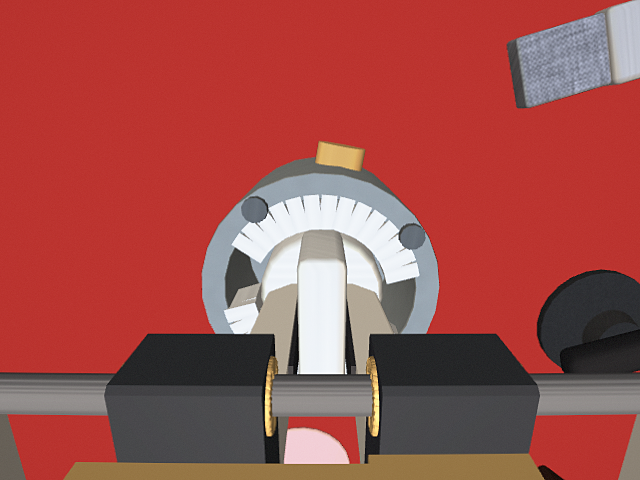

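```bash
python3 - <<'E'
from h import *
P=[.4945,.303]
def show(l):
    s=bot.state(); print(l,round(s["t"],2),s["ee_pos"].round(4),s["eef_rot"].round(2),s["contact_force"].round(1),s["wrist_torque"].round(2),round(s["gripper_width"]*93,1)); return s
for z in (.0925,.095,.097,.0985,.0995,.1005,.1015):
    bot.move_straight([*P,z],rate=.02,orientation=[180,0,65.8]); s=show(z)
    if s["contact_force"][2]<-6: break
E
```

```text
0.0925 16.58 [0.4962 0.3037 0.0943] [179.84  -0.18  65.79] [ 0.6 -0.6  9.2] [-0.21  0.05 -0.08] 17.7
0.095 16.86 [0.4961 0.3037 0.0967] [ 1.7985e+02 -1.7000e-01  6.5800e+01] [ 1.3 -1.   7.1] [-0.15 -0.13  0.01] 17.5
0.097 17.11 [0.4961 0.3037 0.0986] [ 1.7985e+02 -1.7000e-01  6.5790e+01] [ 0.4 -0.3  6.7] [-0.06 -0.15 -0.04] 17.3
0.0985 17.36 [0.4961 0.3037 0.0999] [ 1.7985e+02 -1.7000e-01  6.5790e+01] [ 1.5 -0.4  6.2] [-0.01 -0.28  0.01] 17.5
0.0995 17.61 [0.4961 0.3036 0.1001] [ 1.7986e+02 -1.6000e-01  6.5790e+01] [3.8 1.8 0.9] [ 0.23 -0.81 -0.06] 17.8
0.1005 17.86 [0.496  0.3036 0.1002] [ 1.7986e+02 -1.6000e-01  6.5790e+01] [ 9.1  3.5 -7.2] [ 0.46 -1.49 -0.05] 17.9
```

```bash
python3 - <<'E'
from h import *
P=[.4945,.303]
bot.move_straight([*P,.0993],rate=.02)
fingers.grip(.5); bot.move_straight([*P,.24],rate=.2)
s=bot.state(); print(s["t"],s["contact_force"],s["eef_rot"]); np.save("w5.npy",s,allow_pickle=True)
cv2.imwrite("pics/wrist5.png",imaging.read_camera("wrist"))
crop(cv2.imread("pics/wrist5.png"),250,135,150,150,4,"w5c.png")
bot.movep([.52,.02,.26],[180,0,0])
s=bot.state(); print(s["t"],s["ee_pos"],s["q"]); np.save("w6.npy",s,allow_pickle=True)
cv2.imwrite("pics/wrist6.png",imaging.read_camera("wrist"))
cv2.imwrite("pics/scene6.png",imaging.read_camera("scene"))
E
```

```text
19.6333 [ 0.32196342 -0.21312342  0.42817916] [-1.79924496e+02  9.01158410e-02  6.57998213e+01]
20.7833 [0.51986041 0.02082373 0.25947314] [-3.37751753e+00 -5.70170350e+00  9.43412747e+01  3.26392376e-02
  9.14068874e+01  8.64999019e+01]
```

View pics/w5c.png

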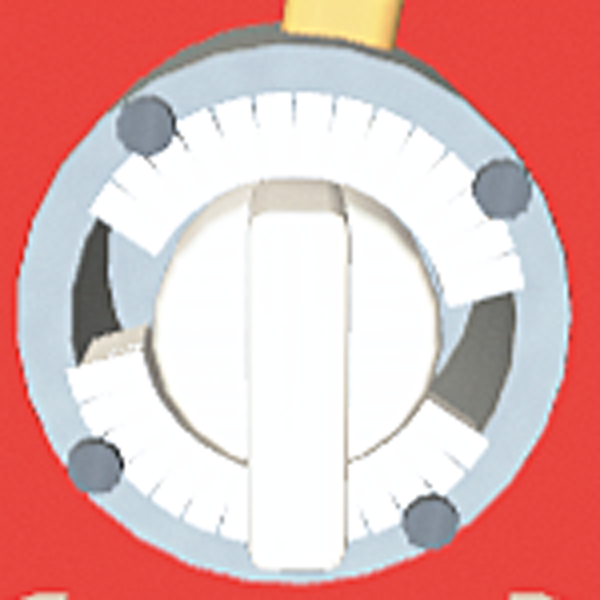

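View pics/wrist6.png

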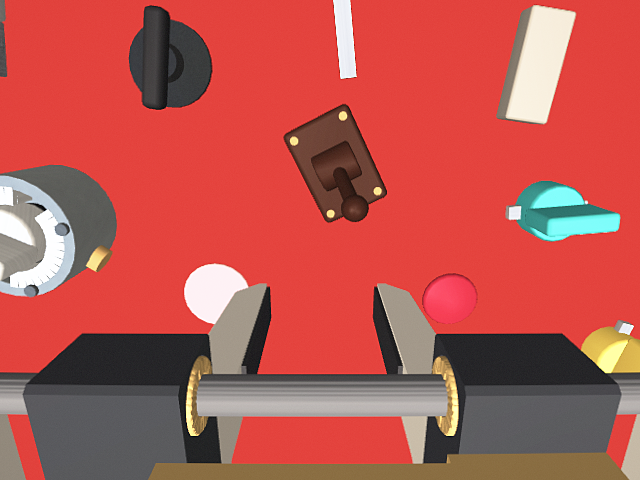

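w5c shows the cap with its lugs hidden under the lip and the bar square with the tool at the lock yaw. wrist6 shows the switch with screws at (294,141), (343,116), (377,191) and (330,213). The ball is at (355,208), leaning to the lower right. Next I'll measure them.

```bash
python3 - <<'E'
from h import *
from scipy.optimize import least_squares
yaw=lambda d:np.degrees(np.arctan2(d[1],d[0]))
c=cam("wrist",np.load("w6.npy",allow_pickle=True).item())
im=cv2.imread("pics/wrist6.png"); 
a=cv2.resize(im[95:235,270:400],None,fx=4,fy=4,interpolation=2); cv2.imwrite("pics/w6c.png",a)
q=unproj(c,[(294,141),(343,116),(377,191),(330,213)],.029); print(q)
d=q[0]+q[1]-q[2]-q[3]; y=yaw(d); piv=q.mean(0); print("piv",piv,"yaw",y)
for th in (-.5,-.55,-.6):
  for pv in (piv,):
    X=np.array([np.cos(np.radians(y)),np.sin(np.radians(y)),0])
    b=np.array([pv[0],pv[1],.03])+.075*(np.sin(th)*X+[0,0,np.cos(th)]); print(th,b,proj(c,b))
# cap check
c=cam("wrist",np.load("w5.npy",allow_pickle=True).item())
U=lambda P,z:unproj(c,(np.array(P,float)+.5)/4-.5+[250,135],z)
b=U([(248,212),(350,212),(250,568),(346,568)],.136); print("bar",b.mean(0),yaw(b[0]+b[1]-b[2]-b[3]),np.linalg.norm(b[0]-b[2]),np.linalg.norm(b[0]-b[1]))
E
```

```text
[[ 5.77765702e-01  4.70925720e-02  2.90000000e-02]
 [ 6.01026449e-01  3.30238939e-04  2.90000000e-02]
 [ 5.29422615e-01 -3.48857158e-02  2.90000000e-02]
 [ 5.06758148e-01  1.17794908e-02  2.90000000e-02]]
piv [0.55374323 0.00607915 0.029     ] yaw 26.31488283085029
-0.5 [ 0.52151248 -0.0098607   0.09581869] [[357.40635139 214.24560515]]
-0.55 [ 0.51860409 -0.01129906  0.09393934] [[358.8110211  217.06986794]]
-0.6 [ 0.51578353 -0.01269398  0.09190017] [[360.12939172 219.7053011 ]]
bar [0.49688181 0.30382708 0.136     ] 65.8167713331671 0.0645414586064778 0.017181994696292266
```

View pics/w6c.png

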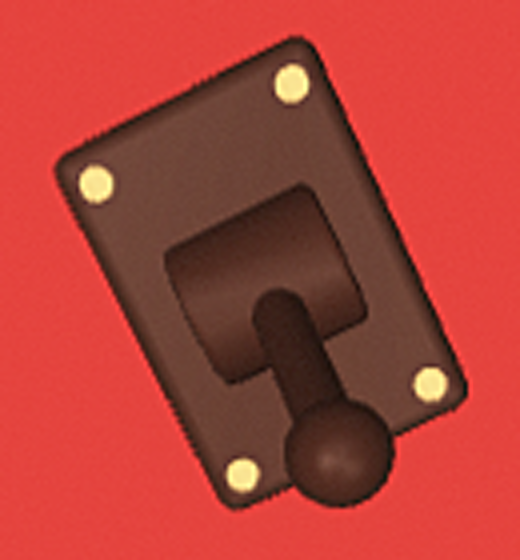

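```bash
python3 - <<'E'
from h import *
Y=26.3; X=np.array([np.cos(np.radians(Y)),np.sin(np.radians(Y))]); P=np.array([.5537,.0061])
def show(l):
    s=bot.state(); print(l,round(s["t"],2),((s["ee_pos"][:2]-P)@X).round(4),s["ee_pos"].round(4),s["contact_force"].round(1)); return s
pt=lambda a,z:[*(P+a*X),z]
fingers.grip(0,20)
bot.movep(pt(-.085,.2),[180,0,Y]); bot.move_straight(pt(-.085,.085),rate=.2); show("down")
h=bot.move_straight(pt(.022,.085),rate=.06,f_stop=10); show(("push",h))
cv2.imwrite("pics/scene7.png",imaging.read_camera("scene")); crop(cv2.imread("pics/scene7.png"),260,180,130,120,5,"s7c.png")
E
```

```text
down 23.08 -0.0839 [ 0.4787 -0.0314  0.0864] [ 0.3  0.5 -0.2]
('push', True) 24.62 0.0156 [0.5675 0.0132 0.0843] [-3.1 -1.2  4.7]
```

View pics/s7c.png

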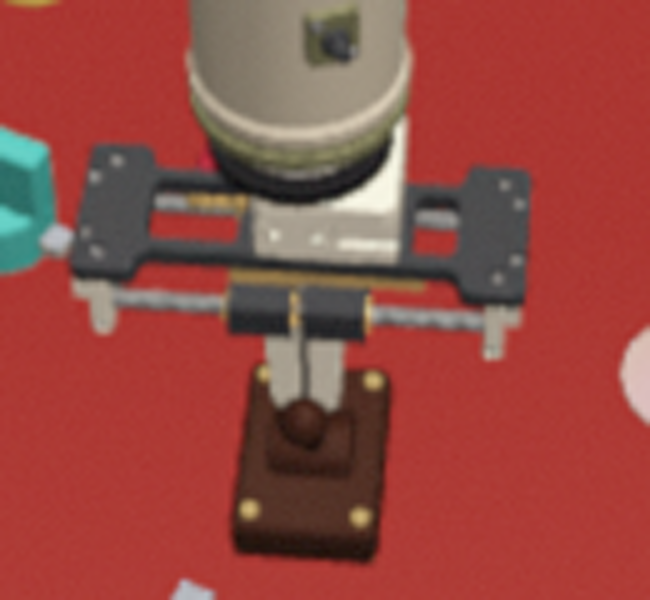

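It stopped hard at +15.6 mm, where I expected the end stop. I'll back off and check from the wrist, top and scene cameras.

```bash
python3 - <<'E'
from h import *
Y=26.3; X=np.array([np.cos(np.radians(Y)),np.sin(np.radians(Y))]); P=np.array([.5537,.0061])
pt=lambda a,z:[*(P+a*X),z]
bot.move_straight(pt(-.05,.085),rate=.15); bot.move_straight(pt(-.085,.26),rate=.25)
bot.movep([.52,.02,.26],[180,0,0]); bot.wait(.3)
s=bot.state(); print(s["t"],s["ee_pos"]); c=cam("wrist",s)
im=imaging.read_camera("wrist"); cv2.imwrite("pics/wrist8.png",im); crop(im,270,95,130,140,4,"w8c.png")
for th in (.3,.4,.45,.5):
    b=np.array([*P,.03])+.075*np.array([*(np.sin(th)*X),np.cos(th)]); print(th,proj(c,b))
bot.movep([.42,-.12,.30],[180,0,0])
for n in("scene","top"): cv2.imwrite(f"pics/{n}8.png",imaging.read_camera(n))
E
```

```text
27.0333 [0.51983241 0.01952728 0.26003407]
0.3 [[325.44706903 151.94647   ]]
0.4 [[321.52334046 143.60337763]]
0.45 [[319.62775728 139.55012725]]
0.5 [[317.78676426 135.59803652]]
```

View pics/w8c.png

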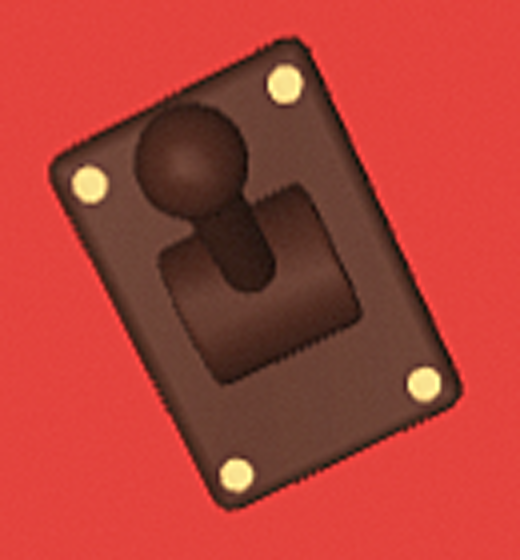

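View pics/scene8.png

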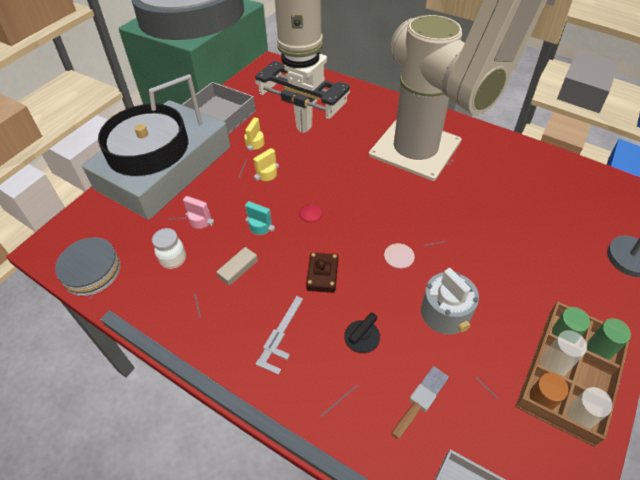

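View pics/top8.png

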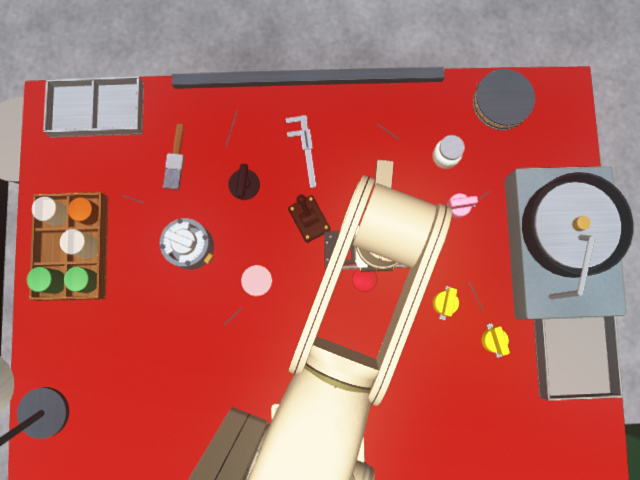

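The ball sits at (317,135), against a predicted (318,136) for fully on. A few millimetres of calibration doubt remain, so I'll push once more, firmer and higher on the ball, to confirm it's at the stop.

```bash
python3 - <<'E'
from h import *
Y=26.3; X=np.array([np.cos(np.radians(Y)),np.sin(np.radians(Y))]); P=np.array([.5537,.0061])
pt=lambda a,z:[*(P+a*X),z]
def show(l):
    s=bot.state(); print(l,round(s["t"],2),((s["ee_pos"][:2]-P)@X).round(4),s["ee_pos"].round(4),s["contact_force"].round(1)); return s
bot.movep(pt(-.03,.2),[180,0,Y]); bot.move_straight(pt(-.03,.088),rate=.2); show("down")
h=bot.move_straight(pt(.030,.088),rate=.04,f_stop=18); show(("push",h))
bot.move_straight(pt(-.03,.088),rate=.15); bot.move_straight(pt(-.05,.26),rate=.25)
bot.movep([.52,.02,.26],[180,0,0]); bot.wait(.3)
s=show("view"); c=cam("wrist",s)
im=imaging.read_camera("wrist"); cv2.imwrite("pics/wrist9.png",im); crop(im,270,95,130,140,4,"w9c.png")
bot.movep([.42,-.12,.30],[180,0,0])
bot.movep([.22,-.558,.219],[180,0,21.5])
for n in("scene","top"): cv2.imwrite(f"pics/{n}9.png",imaging.read_camera(n))
a=cv2.resize(cv2.imread("pics/scene9.png")[235:335,290:490],None,fx=4,fy=4,interpolation=2); cv2.imwrite("pics/s9c.png",a)
print(bot.state()["t"])
E
```

```text
down 29.4 -0.0294 [ 0.5278 -0.0079  0.0898] [ 0.2 -0.7  1.3]
('push', True) 30.52 0.0165 [0.5684 0.0136 0.0872] [-3.5 -1.6  4.2]
view 32.69 -0.0243 [0.5199 0.0197 0.2599] [ 0.4 -0.2 -0.3]
35.3583
```

View pics/w9c.png

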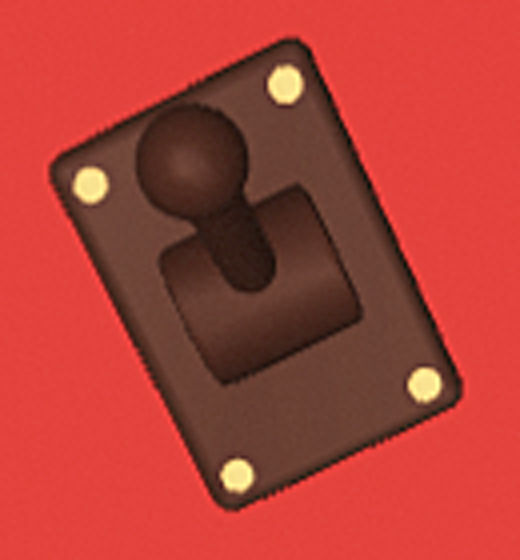

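View pics/s9c.png

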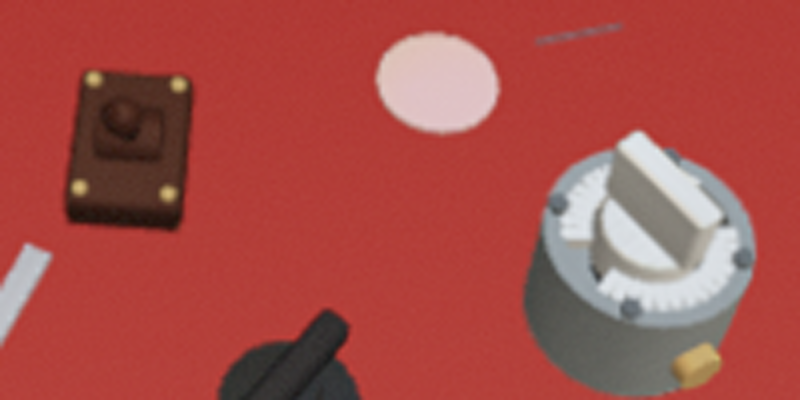

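View pics/top9.png

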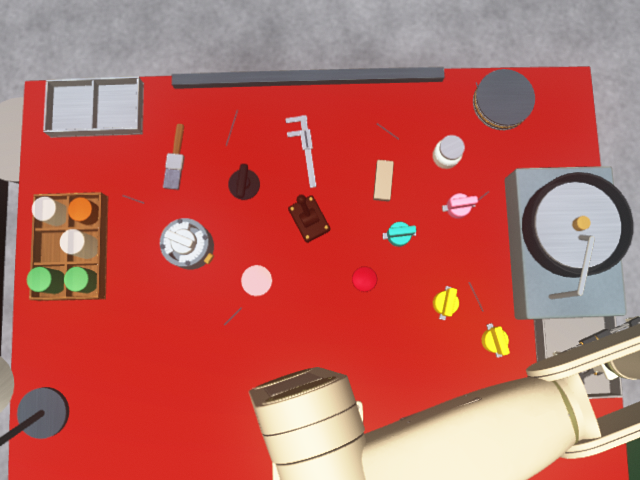

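The lever didn't move under the firmer push, so it's at its stop. The cap is seated and level, and the bystanders are at their original pixels. Handing in.

```bash
python3 - <<'E'
from h import *
fingers.grip(1.0); print(workorder.sign_off(), bot.state()["t"])
E
```

```text
the job is handed in; nothing more can be done
the job is handed in; nothing more can be done
```

The filter pot is closed with the bare-metal cap and the switch is thrown over to on. I signed the job off shortly after 35.4 s on the robot's clock, with the arm clear of everything.

- **Cap:** I lowered it through the slots, pushed it to about 31–32 mm below the lip (spring about 10 N) and turned it 80° clockwise without binding. On the way up it stopped at TCP z 0.100, the home height, with the lip taking the load. After I let go, the wrist picture put the bar at 65.8° (the lock direction), the right size for home height, and the lugs were hidden under the lip.
- **Switch:** I threw it only after the cap was home. The ball is within 1 px of the fully-on prediction, and a second push (force stop 18 N) didn't move it.
- **Other things:** In the last top picture the bystanders and the coloured look-alike caps are at the same pixels as at the start.
- **One mismatch:** In the "off" picture before the throw, the ball was about 6 px (roughly 4 mm) from my prediction. That is why I pushed the switch a second time.

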